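# Set equal cooling gaps between power modules with a spacer block

### The arm

A 7-joint arm with a two-finger parallel gripper is mounted at the origin on the work surface. World frame = base frame: x ahead of the robot, y to its left, z up, the work surface at z = 0. Lengths are in m, angles in rad, forces in N, time in s.
With the tool pointing down it reaches from about 0.4 to 0.85 m from the base axis. Payload 4.4 kg.
Tool frame: the origin (TCP) lies between the finger pads; the fingertips stand 22 mm ahead of it and the grasp point (between the pads) lies 3 mm ahead of it; z points along the fingers, y is the line along which they close (so a half turn about z gives the same grasp; the last joint's range is limited). The gripper opens to 94 mm and grips with 3 to 60 N. Pads are 16 mm wide; open, the fingers measure 119 mm over their backs; the gripper's body (75 mm by 177 mm) begins 78 mm behind the grasp point.
Start: joints at [-1.185, 0.628, 0.038, 1.517, -0.027, 0.996, -0.02], TCP at [0.284, 0.585, 0.2] pointing down, gripper open.
Joint ranges: [-3.06, 3.06], [-0.37, 2.12], [-1.25, 1.32], [0.18, 2.47], [-1.1, 4.24], [0.23, 1.98], [-2.94, 2.94]. Speed limits (rad/s): [2.57, 2.57, 3.14, 3.14, 3.14, 3.14, 3.14].

### API

Orientations are given as a unit quaternion [w, x, y, z].
In Python, from rig import state, get_image, camera_params, job_done, silhouettes gives the robot as it stands.
- The arm moves only by the tool apply_moves, never from a script. Its argument "commands" is one flat list of numbers, 5 for each row, row after row: the shift along the world's x, y, z in units of 250 mm (1.0 is 250 mm), then the turn about the world's z in units of 45 degrees (1.0 is 45 degrees), then the closure, from -1 (fully open) to 1 (shut). In form: [tx, ty, tz, twist, grip, tx, ty, tz, twist, grip, ...]. A call has 1 to 20 rows; each row is the pose to reach, as a shift and turn from the pose commanded when the call began; what a row does not reach only later rows make up. A row lasts 1/12 s, in which the tool goes at most 41.7 mm and 7.16 degrees, less where a joint would pass 70% of its speed; a pose out of reach is approached as far as the arm can. A call with a number of a shift or a turn outside -1 to 1 is refused whole. A call with a gripper value outside its range is refused whole. The fingers move at their own pace and stop on an object; "force" is the grip in N (left out, the last holds). Time passes only in rows, so rows that repeat a pose let the fingers close. It gives the time, the measured TCP pose, the force, the opening and the grip force at its end, in the units of the state.
- state(): the state, without advancing time (a new reading comes with each control period).
- get_image(name): name is "scene" or "side" or "wrist"; returns the picture (384x512x3 uint8, red, green, blue); there is no depth.
- camera_params(name): a dict with "fx", "fy", "cx", "cy" (pixels), "R" (3x3) and "t" (3): a world point X has camera coordinates R X + t; the wrist camera has in their place "hand_eye" (4x4, takes a point from camera to tool coordinates, whose origin is the TCP and whose axes are the flange's). Camera axes: x right, y down, z forward; pixel columns grow to the right and rows downward; lengths in m; the calibration is good to about 2 mm. The wrist camera is an equidistant fisheye: a pixel r from the principal point sees the ray r / f radians off the axis. A picture is of the moment at which its call begins: read the wrist's pose just before it. camera_params takes no time and is no camera call.
- job_done(): hands the job in; it is judged then, once.
Trained networks look in the newest picture that a camera, given by its name, has taken for a name from the list of things; names that differ only in an ending like _2 or _b are one class to them, and where a whole thing is asked for, a point or a joint stands for the part that bears it (a point fixed in the world has none). Each returns a list of dicts, best first, with "score" (0 to 1); they miss things now and then, are a little off and sometimes report something else, mostly with a low value. They report only what shows in the picture. A call takes as long as a camera call. They do not tell look-alikes from the thing itself.
- silhouettes(camera, thing): "pixels" (384x512 bool, what is visible of it) and "position" ([column, row] in pixels, amid what is visible of it).
The state is a dict: "t": time; "q": joint angles; "joint_vel": joint speeds; "joint_efforts": joint torques, N m; "position": TCP position; "ee_rot": TCP orientation; "force": force on the tool from outside, world axes, zero at the start; "torque": the same for the moment, N m; "width": finger opening in m; "gripper_force": force on a finger pad.
Only numpy, scipy, OpenCV 4.12 (cv2) and the standard library are available. Lean on these libraries where they do the work, as an engineer would, in place of code of your own. Each camera call takes 0.05 s, during which the arm holds its last target. There are 200 camera calls.

### The job

Use the wooden spacer block to set the cooling gaps on the mounting rail: stand it against the stop plate of the end bracket and push the inner module up gently, without ramming it, until the block is pinched snugly between them, then step the block along to the other side of that module and push the outer module up to pinch it in the same way, gently enough that the inner module keeps its place. Finally take the block out of the row and leave it standing upright on the bench or in its holder, with both gaps as wide as the block; leave the other things alone.

Things in the scene. Friction and masses are not known exactly. Their poses are not given: they have to be found in the camera images.
- rail: aluminium mounting plate fixed to the bench, 100 mm wide (x), 360 mm long (y), 14 mm thick; origin at the centre of its underside on the bench; its own y axis runs along the row, from the end bracket towards the open end
- end_bracket: steel bracket fixed on the rail's -y end, 44 mm wide (x), 72 high, its 8 mm high foot reaching 43 mm either way in x; origin on the plate top, axes as the rail's. Its +y side carries a locked 12 mm thick stop plate (44 wide, 72 high) whose flat face begins the row, 8 to 22 mm in +y from the origin, set differently each time and not among the given poses: find it by touch or sight
- inner_module: black boxed power module next to the bracket, 44 (x) x 40 (y) x 72 mm high; it cannot lift or turn and only slides along the rail's y, stiffly: about 8 N moves it slowly and it stays where it is left (two modules pushed together need about 16 N); origin at the centre of its underside on the plate top, axes as the rail's. It starts 90 to 135 mm off the stop plate
- outer_module: a second, identical module farther along the row (+y), sliding just as stiffly; it starts 60 mm or more from the inner module
- inner_face (a point): centre, 36 mm up, of the inner module's flat face towards the bracket
- inner_back (a point): centre, 36 mm up, of the inner module's opposite face, towards the outer module
- outer_face (a point): centre, 36 mm up, of the outer module's face towards the inner module
- outer_back (a point): centre, 36 mm up, of the outer module's opposite face, at the open end of the row
- spacer: loose plain wooden spacer block, 64 long (x) x 24 thick (y) x 72 mm high (z), about 0.15 kg; origin at the centre of its underside. The gaps are to be set with its 24 mm thickness, its length lying across the rail. Standing on the plate between modules it is as high as they are and sticks out 10 mm beyond them at both ends, so there it can be taken only by its ends
- spacer_center (a point): centre of the spacer block, half-way up (36 mm above its underside)
- holder: grey plastic holder fixed to the bench in which the block stands upright, with its length along the holder's x, on a 6 mm thick base 92 (x) x 60 (y) mm; two pockets as high as the block (tops 76 mm above the bench) wrap 10 mm of each end with 2 mm of play, so there the block can be taken only by its broad faces in the open middle 44 mm, and lifted straight up 75 mm to clear; origin at the centre of the holder's underside
- board_tray: bystander: open black tray 90 x 100 x 30 mm high with a green circuit board, fixed; origin under its centre
- disc: bystander: loose wooden disc, 70 mm across, 12 mm thick; origin under its centre
- screwdriver: bystander: loose screwdriver with yellow handle lying on the bench off the bracket end of the rail (-y), handle towards the robot
- shaver: bystander: loose blue round-topped shaver standing upright, 54 mm across, 100 mm high; origin under its centre
Mind the look-alikes: they are no part of the job. What is meant by the spacer is not purple or turquoise, and is the smaller of those in its own colour.

How it is judged:
By the outcome, as a careful person would: the job done as asked, in the order asked, and still so for the second after the job is handed in, with the robot touching nothing.
It also fails if it takes over 72 s, if anything falls off the work surface, if the arm or the gripper's body presses on something with over 40 N, if the wrist force passes 120 N, or if a joint passes its speed limit or range.

## Working session

There is one attempt and no reset: what is moved stays moved. The work goes in short steps, Python scripts to look and compute and a tool call to move; the robot and the scene stay as the last step left them, time stands still between calls to the robot, and variables do not carry over. Pictures are saved under pics/ and viewed, at most 13 in all, crops included, and the job is handed in when it is done.

Besides the shell and the picture viewer there is one more tool, called after "Request:" as name(argument=value, ...) on one line, values as JSON. apply_moves: Moves the arm, as the interface text tells. Shifts and turns lie within -1 to 1; 1 stands for 250 mm of shift or 45 degrees of turn. Its arguments: {"type":"object","properties":{"commands":{"type":"array"},"force":{"type":"number"}},"required":["commands"]}

```bash
mkdir -p pics; ls; cat > h.py <<'E'
import numpy as np,cv2
from rig import *
def ray(cam,uv):
    p=camera_params(cam);d=np.array([(uv[0]-p['cx'])/p['fx'],(uv[1]-p['cy'])/p['fy'],1.]);R=np.array(p['R']);t=np.array(p['t'])
    return -R.T@t,R.T@d
def at_z(cam,uv,z):
    o,d=ray(cam,uv);return o+d*(z-o[2])/d[2]
def proj(cam,X):
    p=camera_params(cam);c=(np.array(p['R'])@np.atleast_2d(X).T).T+np.array(p['t'])
    return np.c_[c[:,0]/c[:,2]*p['fx']+p['cx'],c[:,1]/c[:,2]*p['fy']+p['cy']]
E
python3 - <<'E'
from h import *
s=state();print({k:np.round(v,3) for k,v in s.items()})
for c in ('scene','side'):
    im=get_image(c);cv2.imwrite(f'pics/{c}0.png',im[:,:,::-1])
    p=camera_params(c);print(c,p['fx'],-np.array(p['R']).T@np.array(p['t']))
    for n in ['rail','end_bracket','inner_module','outer_module','spacer','holder']:
        for r in silhouettes(c,n)[:4]:
            ys,xs=np.where(r['pixels']);print(n,round(r['score'],2),np.round(r['position']),xs.min(),xs.max(),ys.min(),ys.max(),len(xs))
E
```

```text
pics
{'t': np.float64(0.0), 'q': array([-1.185,  0.629,  0.038,  1.518, -0.027,  0.996, -0.02 ]), 'joint_vel': array([ 0.001,  0.001, -0.   ,  0.   ,  0.001, -0.002,  0.   ]), 'joint_efforts': array([-1.0000e-03, -5.4971e+01,  1.1430e+00, -1.8663e+01, -5.2000e-02,
        2.4000e-02,  0.0000e+00]), 'position': array([0.283, 0.584, 0.2  ]), 'ee_rot': array([-0.   ,  0.224,  0.975, -0.001]), 'force': array([-0.499,  0.182, -0.397]), 'torque': array([ 0.031, -0.014,  0.031]), 'gripper_force': np.float64(0.0), 'width': np.float64(0.094)}
scene 363.4586933157987 [ 1.11886261 -0.05578585  0.84387846]
rail 0.58 [249. 244.] 182 321 207 272 4953
end_bracket 0.81 [192. 246.] 183 200 229 266 455
end_bracket 0.63 [317. 176.] 309 324 164 184 236
end_bracket 0.19 [133. 234.] 127 136 216 249 266
inner_module 0.59 [248. 232.] 238 255 218 247 434
outer_module 0.96 [297. 220.] 286 306 207 236 508
spacer 0.75 [276. 169.] 266 288 153 179 454
spacer 0.66 [363. 198.] 342 380 178 217 974
spacer 0.57 [318. 146.] 299 331 129 162 934
spacer 0.48 [317. 172.] 309 324 164 184 230
holder 0.73 [315. 188.] 302 328 162 201 521
holder 0.44 [296. 221.] 285 306 207 236 539
side 403.6130232034354 [ 0.45827372 -0.88666632  0.73544589]
rail 0.83 [302. 223.] 268 334 165 264 3421
end_bracket 0.77 [314. 242.] 297 331 227 257 703
inner_module 0.91 [303. 204.] 290 310 191 219 520
inner_module 0.71 [288. 176.] 279 298 164 191 474
outer_module 0.95 [287. 182.] 280 298 165 191 437
outer_module 0.39 [234. 147.] 224 242 141 152 175
spacer 0.82 [241. 162.] 231 250 153 174 318
spacer 0.66 [216. 186.] 208 222 170 201 371
spacer 0.64 [201. 158.] 191 204 137 178 498
spacer 0.59 [268. 147.] 254 276 129 162 600
holder 0.85 [230. 169.] 226 254 152 180 453
holder 0.72 [287. 178.] 280 297 165 190 425
```

View pics/scene0.png

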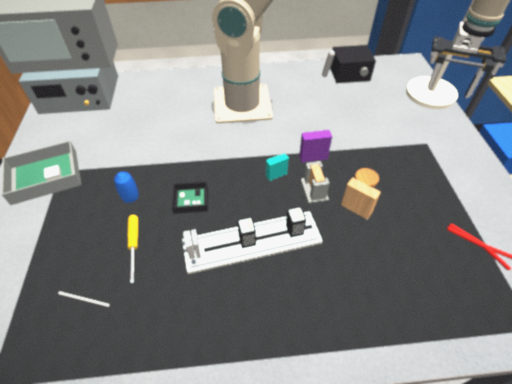

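View pics/side0.png

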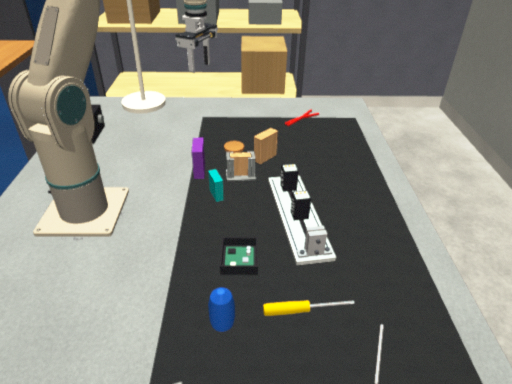

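The pictures show these candidates for the spacer (scene pixels): wooden block in the holder (317,172), larger loose wooden block (362,198), turquoise (277,167), purple (316,146), and the disc (367,177). My choice is the small wooden block in the holder, which I'll check in a crop.

```bash
cat >> h.py <<'E'
from scipy.optimize import minimize
def corners(dx,dy,z0,z1,x,y,a):
    P=[]
    for sx in (-1,1):
        for sy in (-1,1):
            for z in (z0,z1):
                u,v=sx*dx/2,sy*dy/2
                P.append([x+np.cos(a)*u-np.sin(a)*v,y+np.sin(a)*u+np.cos(a)*v,z])
    return np.array(P)
def hullmask(uv,S=4):
    m=np.zeros((384*S,512*S),np.uint8);cv2.fillConvexPoly(m,cv2.convexHull(np.round((uv+.5)*S).astype(np.int32)),1);
    return cv2.resize(m.astype(np.float32),(512,384),interpolation=cv2.INTER_AREA)
def fit(masks,dims,x0):
    # masks: {cam: mask}; dims dx,dy,z0,z1
    def f(p): return sum(np.abs(hullmask(proj(c,corners(*dims,*p)))-m).sum()/m.sum() for c,m in masks.items())
    best=None
    sim=np.array([x0]+[np.array(x0)+np.array(d) for d in ([.02,0,0],[0,.02,0],[0,0,.15])])
    r=minimize(f,x0,method='Nelder-Mead',options=dict(initial_simplex=sim,xatol=1e-4,fatol=1e-4));return r.x,r.fun
def hullfill(m):
    ys,xs=np.where(m);o=np.zeros((384,512),np.uint8);cv2.fillConvexPoly(o,cv2.convexHull(np.c_[xs,ys].astype(np.int32)),1);return o.astype(float)
E
python3 - <<'E'
from h import *
a,b=get_image('scene'),get_image('side')
A=cv2.resize(a[120:280,170:400],None,fx=3.4,fy=3.4,interpolation=cv2.INTER_CUBIC)[:,:,::-1]
cv2.imwrite('pics/crop1.png',A)
M={n:{c:silhouettes(c,n) for c in ('scene','side')} for n in ['rail','inner_module','outer_module','spacer','holder','end_bracket']}
def pick(n,c,px): return min(M[n][c],key=lambda r:np.hypot(*(np.array(r['position'])-px)))['pixels'].astype(float)
for n,px in [('inner_module',((248,232),(301,205))),('outer_module',((297,221),(288,179)))]:
    m=dict(zip(('scene','side'),[pick(n,c,p) for c,p in zip(('scene','side'),px)]))
    x0=at_z('scene',px[0],.05);print(n,fit(m,(.044,.040,.014,.086),[x0[0],x0[1],.2]))
# rail corners from scene pixel bottom edges
for uv in [(183,232),(309,213),(321,242),(189,270)]: print('railcorner',at_z('scene',uv,.014)[:2])
for uv in [(317,188)]: print('holder',at_z('scene',uv,.03)[:2])
for uv in [(317,163)]: print('spacer top',at_z('scene',uv,.078)[:2])
for uv in [(266,135)]: print('x',at_z('side',uv,.08)[:2])
print('side spacer top',at_z('side',(241,154),.078)[:2])
for px,n in [(((362,198),(266,146)),'big'),(((317,172),(241,164)),'holderblk')]:
    m={c:pick('spacer',c,p) for c,p in zip(('scene','side'),px)}
    z0=0. if n=='big' else .006
    x0=at_z('scene',px[0],.04);print(n,fit(m,(.064,.024,z0,z0+.072),[x0[0],x0[1],.2]),[v.sum() for v in m.values()])
E
```

```text
inner_module (array([ 0.60422915, -0.0321178 ,  0.12675426]), np.float64(0.17427679007820135))
outer_module (array([0.58427485, 0.09881136, 0.08860221]), np.float64(0.16745438507949933))
railcorner [ 0.56210796 -0.20216706]
railcorner [0.53464198 0.14915425]
railcorner [0.63110305 0.16247295]
railcorner [ 0.67756802 -0.18405535]
holder [0.45978884 0.18564448]
spacer top [0.40542541 0.19096162]
x [0.52562663 0.30768452]
side spacer top [0.4431796  0.18897496]
big (array([0.52197285, 0.30198778, 0.4615231 ]), np.float64(0.7333577083825467)) [np.float64(1033.0), np.float64(627.0)]
holderblk (array([ 0.43515524,  0.18413432, -0.00416922]), np.float64(1.4736630036630038)) [np.float64(195.0), np.float64(350.0)]
```

View pics/crop1.png

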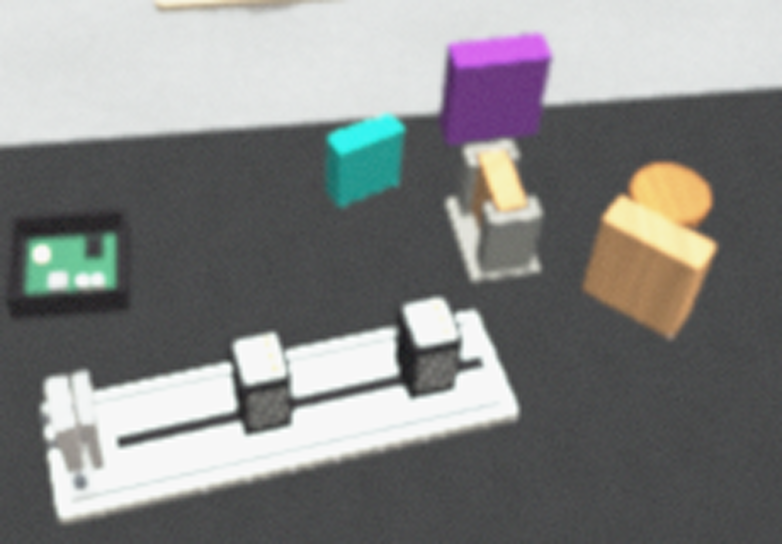

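The crop confirms the choice: the wooden block in the holder at scene (318,172) is clearly smaller than the loose wooden one at (362,198). Both modules sit on the rail with the bracket at the left. Next I move over the holder for a close look.

Request:
apply_moves(commands=[0.66,-1,0.48,0.577,-1,0.66,-1,0.48,0.577,-1,0.66,-1,0.48,0.577,-1,0.66,-1,0.48,0.577,-1,0.66,-1,0.48,0.577,-1,0.66,-1,0.48,0.577,-1,0.66,-1,0.48,0.577,-1,0.66,-1,0.48,0.577,-1,0.66,-1,0.48,0.577,-1])

```text
t: 2.15
position: [0.4548, 0.3283, 0.3232]
ee_rot: [0.003, 0.005, 1.0, -0.001]
force: [1.6, 0.5, -0.7]
width: 0.0938
gripper_force: 0.0
```

Request:
apply_moves(commands=[0,-0.6,0,0,-1,0,-0.6,0,0,-1,0,-0.6,0,0,-1,0,-0.6,0,0,-1,0,-0.6,0,0,-1,0,-0.6,0,0,-1])

```text
t: 2.65
position: [0.4488, 0.184, 0.3207]
ee_rot: [0.0, 0.001, 1.0, 0.0]
force: [0.3, 1.0, 1.0]
width: 0.0942
gripper_force: 0.0
```

```bash
cat >> h.py <<'E'
from scipy.spatial.transform import Rotation as Ro
def tool(s):
    q=s['ee_rot'];T=np.eye(4);T[:3,:3]=Ro.from_quat([q[1],q[2],q[3],q[0]]).as_matrix();T[:3,3]=s['position'];return T
def wray(uv,s):
    p=camera_params('wrist');u=np.array([uv[0]-p['cx'],uv[1]-p['cy']]);r=np.hypot(u[0]/p['fx'],u[1]/p['fy'])
    a=np.array([u[0]/p['fx'],u[1]/p['fy']])/max(r,1e-9);d=np.r_[a*np.sin(r),np.cos(r)]
    E=tool(s)@np.array(p['hand_eye']);return E[:3,3],E[:3,:3]@d
def w_z(uv,s,z):
    o,d=wray(uv,s);return o+d*(z-o[2])/d[2]
def wproj(X,s):
    p=camera_params('wrist');E=np.linalg.inv(tool(s)@np.array(p['hand_eye']))
    c=(E[:3,:3]@np.atleast_2d(X).T).T+E[:3,3];rr=np.hypot(c[:,0],c[:,1]);th=np.arctan2(rr,c[:,2])
    return np.c_[p['cx']+p['fx']*th*c[:,0]/rr,p['cy']+p['fy']*th*c[:,1]/rr]
E
python3 - <<'E'
from h import *
import pickle
s=state();im=get_image('wrist');cv2.imwrite('pics/w1.png',im[:,:,::-1]);pickle.dump(s,open('s1.pkl','wb'))
p=camera_params('wrist');print(s['t'],s['position'],s['ee_rot'],p['fx'],p['cx'],p['cy']);print(np.round(p['hand_eye'],3))
for n in ['spacer','holder','inner_module','outer_module']:
  for r in silhouettes('wrist',n)[:3]: print(n,round(r['score'],2),np.round(r['position']),r['pixels'].sum())
E
```

```text
2.65 [0.44880946 0.18403354 0.32065813] [2.31734494e-04 7.10960884e-04 9.99999688e-01 2.54799837e-04] 297.3186396354542 258.84564772249666 188.95654552385963
[[-0.    -0.973 -0.232  0.067]
 [ 1.     0.    -0.001 -0.   ]
 [ 0.001 -0.232  0.973 -0.185]
 [ 0.     0.     0.     1.   ]]
spacer 0.89 [256. 156.] 783
spacer 0.88 [318. 200.] 999
spacer 0.84 [191. 110.] 874
holder 0.74 [267. 158.] 1456
inner_module 0.67 [129. 244.] 263
outer_module 0.87 [206. 248.] 1148
```

View pics/w1.png

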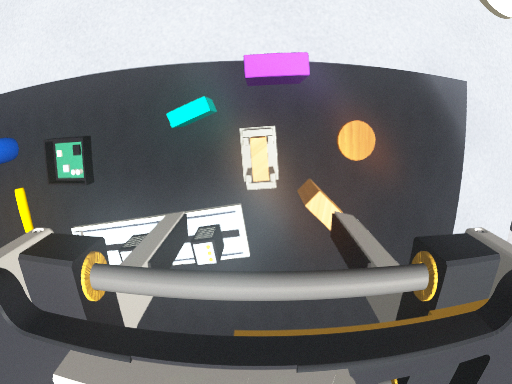

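The wrist view shows the spacer in its holder at (260,158), almost aligned with the gripper; the outer module is at (206,250). Next I work out the block's pose.

```bash
python3 - <<'E'
from h import *
s=state()
im=get_image('wrist')
for n in ['spacer','holder']:
  r=min(silhouettes('wrist',n),key=lambda r:np.hypot(*(np.array(r['position'])-(260,158))))
  m=r['pixels'];ys,xs=np.where(m);z=.078 if n=='spacer' else .006
  P=np.array([w_z((x,y),s,z) for x,y in zip(xs,ys)])[:,:2].astype(np.float32)
  (c,sz,a)=cv2.minAreaRect(P*1000);print(n,c,sz,a,P.mean(0),np.round(cv2.boxPoints((c,sz,a)).tolist(),1).tolist())
# colour-based wood
hsv=cv2.cvtColor(im,cv2.COLOR_RGB2HSV);m=(hsv[...,0]<28)&(hsv[...,1]>60)&(hsv[...,2]>100);m[:, :235]=0;m[:,285:]=0;m[:120]=0;m[195:]=0
ys,xs=np.where(m);P=np.array([w_z((x,y),s,.078) for x,y in zip(xs,ys)])[:,:2].astype(np.float32)
(c,sz,a)=cv2.minAreaRect(P*1000);print('col',c,sz,a,np.round(cv2.boxPoints((c,sz,a)),1).tolist())
E
```

```text
spacer (438.1275939941406, 183.90750122070312) (65.3473129272461, 25.391284942626953) 4.2244791984558105 [0.438215   0.18372323] [[404.6, 194.2], [406.5, 168.8], [471.6, 173.7], [469.8, 199.0]]
holder (446.7663269042969, 183.10897827148438) (106.8095474243164, 61.02254104614258) 3.3819429874420166 [0.44416192 0.18370257] [[391.7, 210.4], [395.3, 149.5], [501.9, 155.8], [498.3, 216.7]]
col (438.58258056640625, 192.50460815429688) (66.77334594726562, 43.45452117919922) 6.518809795379639 [[402.8999938964844, 210.3000030517578], [407.8999938964844, 167.10000610351562], [474.20001220703125, 174.6999969482422], [469.29998779296875, 217.89999389648438]]
```

Request:
apply_moves(commands=[-0.043,0,-0.2,0.094,-1,-0.043,0,-0.4,0.094,-1,-0.043,0,-0.55,0.094,-1,-0.043,0,-0.7,0.094,-1,-0.043,0,-0.82,0.094,-1,-0.043,0,-0.88,0.094,-1,-0.043,0,-0.96,0.094,-1,-0.043,0,-1,0.094,-1,-0.043,0,-1,0.094,-1])

```text
t: 3.8
position: [0.4365, 0.1846, 0.0682]
ee_rot: [-0.002, -0.038, 0.999, -0.001]
force: [-0.0, 0.0, -0.6]
width: 0.0939
gripper_force: 0.0
```

Request:
apply_moves(commands=[0,0,-0.06,0,0.2,0,0,-0.06,0,0.4,0,0,-0.06,0,0.7,0,0,-0.06,0,1,0,0,-0.06,0,1,0,0,-0.06,0,1,0,0,-0.06,0,1,0,0,-0.06,0,1], force=20)

```text
t: 4.47
position: [0.4382, 0.1849, 0.0558]
ee_rot: [0.0, -0.038, 0.999, 0.0]
force: [-0.5, 0.0, -1.6]
width: 0.0441
gripper_force: 0.0
```

Request:
apply_moves(commands=[0,0,0,0,1,0,0,0,0,1,0,0,0,0,1,0,0,0,0,1,0,0,0,0,1,0,0,0,0,1])

```text
t: 4.97
position: [0.438, 0.1848, 0.0554]
ee_rot: [-0.0, -0.038, 0.999, -0.0]
force: [1.1, -0.3, 0.8]
width: 0.0241
gripper_force: 20.0
```

Request:
apply_moves(commands=[0,0,0.03,0,1,0,0,0.1,0,1,0,0,0.2,0,1,0,0,0.3,0,1,0,0,0.4,0,1,0,0,0.45,0,1,0,0,0.45,0,1])

```text
t: 5.55
position: [0.4397, 0.1855, 0.1708]
ee_rot: [0.003, -0.037, 0.999, 0.001]
force: [1.0, -0.6, -1.8]
width: 0.0239
gripper_force: 20.0
```

Request:
apply_moves(commands=[0.1,-0.12,0.12,0.067,1,0.2,-0.24,0.24,0.067,1,0.3,-0.36,0.36,0.067,1,0.4,-0.48,0.48,0.067,1,0.48,-0.6,0.55,0.067,1,0.54,-0.72,0.6,0.067,1,0.56,-0.82,0.6,0.067,1,0.56,-0.86,0.6,0.067,1,0.56,-0.86,0.6,0.067,1,0.56,-0.86,0.6,0.067,1])

```text
t: 6.38
position: [0.5772, -0.0309, 0.3164]
ee_rot: [-0.001, -0.063, 0.998, 0.0]
force: [-0.6, 0.6, -1.3]
width: 0.024
gripper_force: 20.0
```

```bash
python3 - <<'E'
from h import *
import pickle
s=state();im=get_image('wrist');pickle.dump((s,im),open('s2.pkl','wb'))
print(s['t'],s['position'],s['ee_rot'],s['q'])
cv2.imwrite('pics/w2.png',cv2.resize(im[100:300,80:460],None,fx=2.1,fy=2.1,interpolation=cv2.INTER_CUBIC)[:,:,::-1])
for n in ['rail','end_bracket','inner_module','outer_module']:
  for r in silhouettes('wrist',n)[:2]: print(n,round(r['score'],2),np.round(r['position']),r['pixels'].sum())
E
```

```text
6.3833 [ 0.57717262 -0.03088801  0.3164082 ] [-1.41100154e-03 -6.27390995e-02  9.98028913e-01  3.22927020e-04] [ 0.00173938  0.41793194  0.00526131  1.55618774 -0.00280623  1.1703395
  1.70400571]
rail 0.81 [267. 167.] 11122
rail 0.67 [466. 107.] 789
end_bracket 0.95 [167. 184.] 1048
inner_module 0.58 [256. 166.] 43
inner_module 0.21 [339. 181.] 1126
outer_module 0.78 [340. 186.] 1192
```

View pics/w2.png

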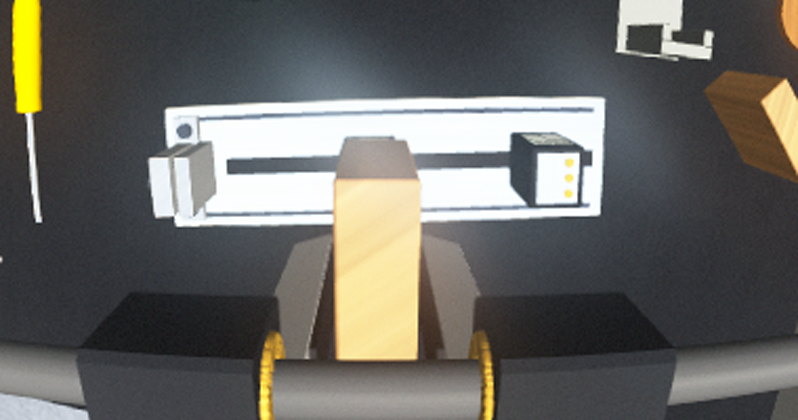

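The view shows the rail at crop (165–605,97–226), the bracket with its stop plate at crop (150–215,145–218), the outer module's top at crop (527–585,148–206), and the held block hiding the inner module.

```bash
python3 - <<'E'
from h import *
import pickle
s,im=pickle.load(open('s2.pkl','rb'))
r=silhouettes('wrist','rail')[0]['pixels'];H=hullfill(r)
def f(p): return np.abs(hullmask(wproj(corners(.1,.36,0,.014,*p),s))-H).sum()/H.sum()
x0=[.6,-.02,.12];sim=np.array([x0,[.62,-.02,.12],[.6,0,.12],[.6,-.02,.2]])
o=minimize(f,x0,method='Nelder-Mead',options=dict(initial_simplex=sim,xatol=1e-4,fatol=1e-5));print('rail',o.x,o.fun)
x,y,a=o.x
def loc(P): d=np.array(P)[:2]-[x,y];return np.round([np.cos(a)*d[0]+np.sin(a)*d[1],-np.sin(a)*d[0]+np.cos(a)*d[1]],4)
full=lambda u,v:(u/2.1+80,v/2.1+100)
for n,uv in [('outer top c',(556,177)),('outL',(529,177)),('outR',(583,177)),('stopface top a',(190,160)),('b',(196,214))]: print(n,loc(w_z(full(*uv),s,.086)))
# scene inner
for c in ('scene','side'):
  get_image(c)
for c,uv in [('scene',(246,224))]: print('inner top c',loc(at_z(c,(260/3.4+170,357/3.4+120),.086)),'outer',loc(at_z(c,(430/3.4+170,318/3.4+120),.086)))
A=im[150:220,130:210];cv2.imwrite('pics/w3.png',cv2.resize(A,None,fx=8,fy=8,interpolation=cv2.INTER_CUBIC)[:,:,::-1])
E
```

```text
rail [ 0.60329855 -0.02088005  0.15162808] 0.09255801930147059
outer top c [0.0005 0.1194]
outL [0.0001 0.0996]
outR [0.001  0.1396]
stopface top a [-0.0183 -0.1361]
b [ 0.0208 -0.1353]
inner top c [ 0.0008 -0.0108] outer [-0.0013  0.1216]
```

View pics/w3.png

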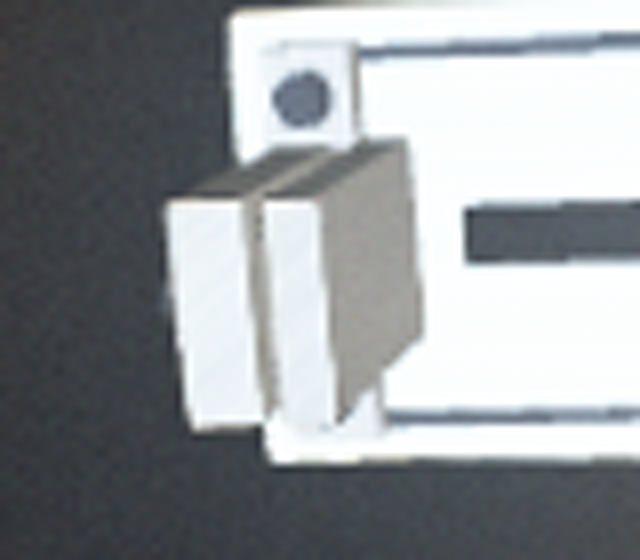

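Request:
apply_moves(commands=[-0.12,0.02,-0.05,0.033,1,-0.24,0.04,-0.15,0.033,1,-0.36,0.044,-0.3,0.033,1,-0.43,0.044,-0.45,0.033,1,-0.43,0.044,-0.6,0.033,1,-0.43,0.044,-0.75,0.033,1,-0.43,0.044,-0.85,0.033,1,-0.43,0.044,-0.9,0.033,1,-0.43,0.044,-0.94,0.033,1,-0.43,0.044,-0.94,0.033,1,-0.43,0.044,-0.94,0.033,1])

```text
t: 7.7
position: [0.4706, -0.0189, 0.0828]
ee_rot: [-0.0, -0.077, 0.997, 0.0]
force: [-0.2, -0.0, -2.3]
width: 0.0236
gripper_force: 20.0
```

Request:
apply_moves(commands=[0,0,-0.06,0,1,0,0,-0.1,0,1,0,0,-0.12,0,1,0,0,-0.13,0,1,0,0,-0.13,0,1,0,0,-0.13,0,0,0,0,-0.13,0,-0.5,0,0,-0.13,0,-0.8,0,0,-0.13,0,-1,0,0,-0.13,0,-1,0,0,-0.05,0,-1,0,0,0.1,0,-1,0,0,0.25,0,-1,0,0,0.4,0,-1,0,0,0.4,0,-1])

```text
t: 8.95
position: [0.4748, -0.0193, 0.189]
ee_rot: [0.006, -0.077, 0.997, -0.0]
force: [0.5, 0.5, 0.7]
width: 0.0869
gripper_force: 0.0
```

Request:
apply_moves(commands=[0,0,0,-1,-1,0,0,0,-1,-1,0,0,0,-1,-1,0,0,0,-1,-1,0,0,0,-1,-1,0,0,0,-1,-1,0,0,0,-1,-1])

```text
t: 9.53
position: [0.4702, -0.0191, 0.1827]
ee_rot: [-0.0, 0.313, 0.95, -0.0]
force: [-0.2, 0.6, 0.6]
width: 0.094
gripper_force: 0.0
```

Request:
apply_moves(commands=[0,0,0,-1,-1,0,0,0,-1,-1,0,0,0,-1,-1,0,0,0,-1,-1,0,0,0,-1,-1,0,0,0,-1,-1,0,0,0,-1,-1,0,0,0,-1,-1])

```text
t: 10.2
position: [0.4703, -0.0191, 0.1826]
ee_rot: [-0.0, 0.651, 0.759, -0.0]
force: [-0.1, -0.1, 0.3]
width: 0.0941
gripper_force: 0.0
```

```bash
python3 - <<'E'
from h import *
s=state();print(s['t'],s['position'],s['ee_rot'],s['width']);im=get_image('wrist')
cv2.imwrite('pics/w4.png',im[:,:,::-1])
for r in silhouettes('wrist','spacer')[:4]:
  m=r['pixels'];ys,xs=np.where(m)
  P=np.array([w_z(q,s,.072) for q in zip(xs,ys)])[:,:2].astype(np.float32)
  print(r['score'],r['position'],cv2.minAreaRect(P*1000))
E
```

```text
10.2 [ 0.47025307 -0.0190526   0.18264633] [-8.80590059e-05  6.50914205e-01  7.59151245e-01 -2.78996376e-04] 0.09405278199728218
0.72 [152.6, 5.7] ((321.6741027832031, 152.084228515625), (21.806943893432617, 58.31188201904297), 89.31856536865234)
0.67 [260.4, 178.3] ((471.9451599121094, -14.130355834960938), (63.72172546386719, 34.32292556762695), 8.825642585754395)Traceback (most recent call last):
  File "<stdin>", line 6, in <module>
  File "h.py", line 39, in w_z
    o,d=wray(uv,s);return o+d*(z-o[2])/d[2]
        ~~~~^^^^^^
  File "h.py", line 35, in wray
    p=camera_params('wrist');u=np.array([uv[0]-p['cx'],uv[1]-p['cy']]);r=np.hypot(u[0]/p['fx'],u[1]/p['fy'])
ValueError: time passes only in moves, steps and waits
```

View pics/w4.png

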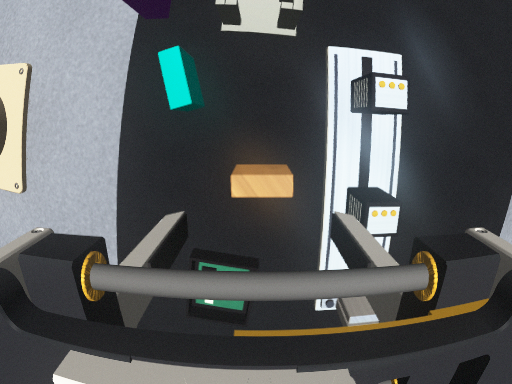

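The picture shows the block standing at (261,180), centred between the fingers, with the rail, both modules and the bracket to its right. I'll grasp it by its ends.

Request:
apply_moves(commands=[0.003,0,-0.15,0,-1,0.003,0,-0.3,0,-1,0.003,0,-0.42,0,-1,0.003,0,-0.5,0,-0.6,0.003,0,-0.52,0,0,0.003,0,-0.52,0,0.5,0.003,0,-0.52,0,1,0.003,0,-0.52,0,1,0.003,0,-0.52,0,1,0.003,0,-0.52,0,1,0.003,0,-0.52,0,1,0.003,0,-0.52,0,1], force=15)

```text
t: 11.3
position: [0.4726, -0.0192, 0.0541]
ee_rot: [0.001, 0.651, 0.759, 0.001]
force: [1.3, 0.6, 7.4]
width: 0.0642
gripper_force: 15.0
```

Request:
apply_moves(commands=[0,0,0.1,0,1,0,0,0.22,0,1,0,0,0.34,0,1,0.05,-0.04,0.44,0,1,0.15,-0.12,0.48,0,1,0.27,-0.21,0.48,0,1,0.39,-0.31,0.48,0,1,0.5,-0.4,0.48,0,1,0.56,-0.45,0.48,0,1,0.594,-0.472,0.48,0,1,0.594,-0.472,0.48,0,1,0.594,-0.472,0.48,0,1,0.594,-0.472,0.48,0,1])

```text
t: 12.38
position: [0.6186, -0.136, 0.1726]
ee_rot: [-0.001, 0.65, 0.76, -0.0]
force: [-0.7, 1.1, -1.3]
width: 0.0639
gripper_force: 15.0
```

```bash
python3 - <<'E'
from h import *
s=state();print(s['t'],s['position'],s['ee_rot'],s['width'],s['force']);im=get_image('wrist')
cv2.imwrite('pics/w5.png',im[:,:,::-1])
x,y,a=.6033,-.0209,.1516
d=s['position'][:2]-np.array([x,y]);print('loc',np.cos(a)*d[0]+np.sin(a)*d[1],-np.sin(a)*d[0]+np.cos(a)*d[1])
E
```

```text
12.3833 [ 0.61855724 -0.13598121  0.17263872] [-1.01145253e-03  6.50453044e-01  7.59545790e-01 -8.55216624e-05] 0.0638854813160103 [-0.69036537  1.13526782 -1.31719401]
loc -0.0022973095548429016 -0.11606545587781487
```

View pics/w5.png

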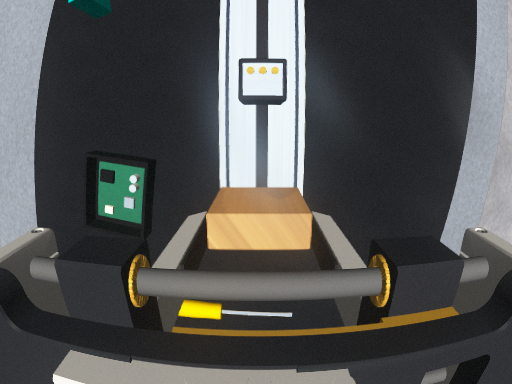

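The block is in line with the rail at (259,215), ready to go down between the stop plate and the inner module at (263,80).

Request:
apply_moves(commands=[0.006,0,-0.12,0,1,0.006,0,-0.24,0,1,0.006,0,-0.32,0,1,0.006,0,-0.37,0,1,0.006,0,-0.4,0,1,0.006,0,-0.4,0,1,0.006,0,-0.4,0,1])

```text
t: 13.02
position: [0.6217, -0.1372, 0.0736]
ee_rot: [0.0, 0.651, 0.759, 0.0]
force: [1.0, 0.3, -1.5]
width: 0.0638
gripper_force: 15.0
```

Request:
apply_moves(commands=[0.0006,-0.004,0,0,1,0.0012,-0.008,0,0,1,0.0018,-0.012,0,0,1,0.0018,-0.012,0,0,1,0.0018,-0.012,0,0,1])

```text
t: 13.43
position: [0.6219, -0.1405, 0.0733]
ee_rot: [0.0, 0.651, 0.759, 0.0]
force: [0.9, 1.0, -1.9]
width: 0.0643
gripper_force: 15.0
```

Request:
apply_moves(commands=[0.0003,-0.002,0,0,1,0.0006,-0.004,0,0,1,0.0006,-0.004,0,0,1,0.0006,-0.004,0,0,1])

```text
t: 13.77
position: [0.6218, -0.1412, 0.0728]
ee_rot: [-0.0, 0.651, 0.759, -0.0]
force: [1.2, -1.0, -2.3]
width: 0.0637
gripper_force: 15.0
```

Request:
apply_moves(commands=[0.0003,-0.002,0,0,1,0.0006,-0.004,0,0,1,0.0006,-0.004,0,0,1,0.0006,-0.004,0,0,1])

```text
t: 14.1
position: [0.622, -0.1423, 0.0729]
ee_rot: [-0.0, 0.651, 0.759, -0.0]
force: [-0.4, -0.1, -1.7]
width: 0.0641
gripper_force: 15.0
```

Request:
apply_moves(commands=[0.0003,-0.002,0,0,1,0.0006,-0.004,0,0,1,0.0006,-0.004,0,0,1,0.0006,-0.004,0,0,1])

```text
t: 14.43
position: [0.6221, -0.1433, 0.0729]
ee_rot: [0.0, 0.651, 0.759, 0.0]
force: [-0.2, 0.1, -0.6]
width: 0.0642
gripper_force: 15.0
```

Request:
apply_moves(commands=[0.0003,-0.002,0,0,1,0.0006,-0.004,0,0,1,0.0006,-0.004,0,0,1,0.0006,-0.004,0,0,1])

```text
t: 14.77
position: [0.6223, -0.1443, 0.0729]
ee_rot: [0.0, 0.651, 0.759, 0.0]
force: [-0.7, -0.6, -1.6]
width: 0.0638
gripper_force: 15.0
```

Request:
apply_moves(commands=[0.0003,-0.002,0,0,1,0.0006,-0.004,0,0,1,0.0006,-0.004,0,0,1,0.0006,-0.004,0,0,1])

```text
t: 15.1
position: [0.6224, -0.1448, 0.0729]
ee_rot: [-0.0, 0.651, 0.759, 0.0]
force: [-0.4, 1.1, -0.4]
width: 0.0642
gripper_force: 15.0
```

Request:
apply_moves(commands=[0.0003,-0.002,0,0,1,0.0006,-0.004,0,0,1,0.0006,-0.004,0,0,1,0.0006,-0.004,0,0,1])

```text
t: 15.43
position: [0.6224, -0.1449, 0.0729]
ee_rot: [-0.001, 0.651, 0.759, 0.0]
force: [-1.6, 5.2, 0.3]
width: 0.0639
gripper_force: 15.0
```

Request:
apply_moves(commands=[-0.0006,0.004,0,0,1,-0.0006,0.004,-0.008,0,1,-0.0006,0.004,-0.014,0,1,-0.0006,0.004,-0.017,0,1,-0.0006,0.004,-0.019,0,1,-0.0006,0.004,-0.019,0,1,-0.0006,0.004,-0.019,0,1])

```text
t: 16.02
position: [0.6224, -0.1449, 0.0681]
ee_rot: [-0.0, 0.651, 0.759, 0.0]
force: [-0.7, 4.5, 2.9]
width: 0.0635
gripper_force: 15.0
```

Request:
apply_moves(commands=[0,0,0,0,0.4,0,0,0,0,0,0,0,0,0,-0.4,0,0,0,0,-1,0,0,0,0,-1,0,0,0,0,-1,0,0,0.05,0,-1,0,0,0.15,0,-1,0,0,0.25,0,-1,0,0,0.33,0,-1,0,0,0.36,0,-1])

```text
t: 16.93
position: [0.6245, -0.1464, 0.1623]
ee_rot: [0.003, 0.651, 0.759, 0.001]
force: [0.8, -0.5, -0.1]
width: 0.094
gripper_force: 0.0
```

Request:
apply_moves(commands=[-0.02,0.15,0,0,-0.5,-0.04,0.3,0,0,0,-0.07,0.45,0,0,0.5,-0.09,0.6,0,0,1,-0.104,0.674,0,0,1,-0.104,0.674,0,0,1,-0.104,0.674,0,0,1,-0.104,0.674,0,0,1,-0.104,0.674,0,0,1,-0.104,0.674,0,0,1], force=20)

```text
t: 17.77
position: [0.5967, 0.0211, 0.1582]
ee_rot: [0.0, 0.652, 0.758, -0.0]
force: [0.2, -0.5, 0.7]
width: 0.0307
gripper_force: 0.0
```

```bash
python3 - <<'E'
from h import *
s=state();print(s['t'],s['position'],s['ee_rot'],s['width'],s['force']);im=get_image('side')
cv2.imwrite('pics/s2.png',cv2.resize(im[150:280,220:380],None,fx=4.5,fy=4.5,interpolation=cv2.INTER_CUBIC)[:,:,::-1])
E
```

```text
17.7667 [0.59665671 0.02108938 0.15820771] [ 4.21675317e-04  6.51858856e-01  7.58340144e-01 -2.84432459e-04] 0.0307193616124764 [ 0.20717883 -0.51725415  0.70564482]
```

View pics/s2.png

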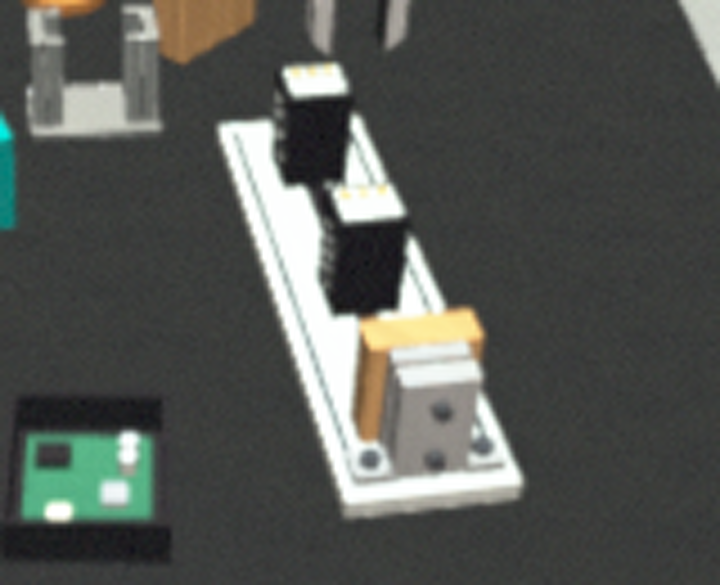

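The block stands at the stop plate at crop (420,330), clear of the inner module. Going down between the modules with the fingers closed.

Request:
apply_moves(commands=[0,0.008,-0.1,0,1,0,0.008,-0.2,0,1,0,0.008,-0.3,0,1,0,0.008,-0.37,0,1,0,0.008,-0.4,0,1,0,0.008,-0.4,0,1,0,0.008,-0.4,0,1])

```text
t: 18.4
position: [0.5968, 0.0246, 0.0584]
ee_rot: [0.0, 0.651, 0.759, -0.0]
force: [0.2, 0.8, 0.7]
width: 0.0005
gripper_force: 0.0
```

Request:
apply_moves(commands=[0.0015,-0.01,0,0,1,0.003,-0.02,0,0,1,0.0045,-0.03,0,0,1,0.006,-0.04,0,0,1,0.0076,-0.05,0,0,1,0.009,-0.06,0,0,1,0.0098,-0.064,0,0,1,0.0098,-0.064,0,0,1])

```text
t: 19.07
position: [0.599, 0.0088, 0.0582]
ee_rot: [0.0, 0.651, 0.759, -0.0]
force: [-0.4, 0.1, -0.1]
width: 0.0004
gripper_force: 0.0
```

Request:
apply_moves(commands=[0.0008,-0.005,0,0,1,0.0015,-0.01,0,0,1,0.0023,-0.015,0,0,1,0.003,-0.02,0,0,1,0.0038,-0.025,0,0,1,0.0046,-0.03,0,0,1,0.0053,-0.035,0,0,1,0.006,-0.04,0,0,1,0.0068,-0.045,0,0,1,0.0076,-0.05,0,0,1,0.0084,-0.055,0,0,1,0.009,-0.06,0,0,1])

```text
t: 20.07
position: [0.6008, -0.0033, 0.0581]
ee_rot: [-0.001, 0.65, 0.76, 0.001]
force: [-1.4, 7.2, 2.9]
width: 0.0007
gripper_force: 3.5
```

Request:
apply_moves(commands=[0.0012,-0.008,0,0,1,0.0024,-0.016,0,0,1,0.0036,-0.024,0,0,1,0.0048,-0.032,0,0,1,0.006,-0.04,0,0,1,0.0072,-0.048,0,0,1,0.0084,-0.056,0,0,1,0.0096,-0.064,0,0,1,0.0108,-0.072,0,0,1,0.012,-0.08,0,0,1,0.0132,-0.088,0,0,1,0.0144,-0.096,0,0,1,0.0156,-0.104,0,0,1,0.0168,-0.112,0,0,1,0.018,-0.12,0,0,1,0.0192,-0.128,0,0,1,0.0204,-0.136,0,0,1,0.0216,-0.144,0,0,1,0.0228,-0.152,0,0,1,0.024,-0.16,0,0,1])

```text
t: 21.73
position: [0.6066, -0.0412, 0.0582]
ee_rot: [-0.003, 0.65, 0.76, 0.002]
force: [-1.0, 7.3, 3.8]
width: 0.0005
gripper_force: 4.1
```

Request:
apply_moves(commands=[0.0009,-0.006,0,0,1,0.0018,-0.012,0,0,1,0.0027,-0.018,0,0,1,0.0036,-0.024,0,0,1,0.0045,-0.03,0,0,1,0.0054,-0.036,0,0,1,0.0063,-0.042,0,0,1,0.0072,-0.048,0,0,1,0.0081,-0.054,0,0,1,0.009,-0.06,0,0,1,0.0099,-0.066,0,0,1,0.0108,-0.072,0,0,1,0.0117,-0.078,0,0,1,0.0126,-0.084,0,0,1,0.0135,-0.09,0,0,1])

```text
t: 22.98
position: [0.61, -0.0637, 0.0582]
ee_rot: [-0.003, 0.65, 0.76, 0.002]
force: [-2.0, 8.1, 4.3]
width: 0.0007
gripper_force: 4.1
```

Request:
apply_moves(commands=[0.0006,-0.004,0,0,1,0.0012,-0.008,0,0,1,0.0018,-0.012,0,0,1,0.0024,-0.016,0,0,1,0.003,-0.02,0,0,1,0.0036,-0.024,0,0,1,0.0042,-0.028,0,0,1,0.0048,-0.032,0,0,1,0.0054,-0.036,0,0,1,0.006,-0.04,0,0,1,0.0066,-0.044,0,0,1,0.0072,-0.048,0,0,1,0.0078,-0.052,0,0,1,0.0084,-0.056,0,0,1])

```text
t: 24.15
position: [0.6121, -0.0776, 0.0582]
ee_rot: [-0.003, 0.65, 0.76, 0.002]
force: [-1.4, 7.9, 3.4]
width: 0.0004
gripper_force: 4.1
```

Request:
apply_moves(commands=[0.0003,-0.002,0,0,1,0.0006,-0.004,0,0,1,0.0009,-0.006,0,0,1,0.0012,-0.008,0,0,1,0.0015,-0.01,0,0,1,0.0018,-0.012,0,0,1])

```text
t: 24.65
position: [0.6125, -0.0807, 0.0582]
ee_rot: [-0.003, 0.65, 0.76, 0.002]
force: [-1.4, 8.6, 4.2]
width: 0.0004
gripper_force: 4.0
```

Request:
apply_moves(commands=[0.0003,-0.002,0,0,1,0.0006,-0.004,0,0,1,0.0009,-0.006,0,0,1,0.0012,-0.008,0,0,1])

```text
t: 24.98
position: [0.6128, -0.0827, 0.0582]
ee_rot: [-0.003, 0.65, 0.76, 0.002]
force: [-1.3, 8.0, 4.8]
width: 0.0004
gripper_force: 4.0
```

Request:
apply_moves(commands=[0.0003,-0.002,0,0,1,0.0006,-0.004,0,0,1])

```text
t: 25.15
position: [0.613, -0.0836, 0.0581]
ee_rot: [-0.003, 0.65, 0.76, 0.002]
force: [-1.8, 7.6, 2.9]
width: 0.0002
gripper_force: 4.0
```

Request:
apply_moves(commands=[0.0003,-0.002,0,0,1,0.0006,-0.004,0,0,1])

```text
t: 25.32
position: [0.613, -0.0838, 0.0582]
ee_rot: [-0.003, 0.65, 0.76, 0.002]
force: [-1.6, 10.0, 5.2]
width: 0.0004
gripper_force: 5.1
```

Request:
apply_moves(commands=[0.0003,-0.002,0,0,1,0.0006,-0.004,0,0,1])

```text
t: 25.48
position: [0.613, -0.0838, 0.0582]
ee_rot: [-0.004, 0.65, 0.76, 0.002]
force: [-1.8, 12.1, 6.7]
width: 0.0005
gripper_force: 5.9
```

Request:
apply_moves(commands=[0.0003,-0.002,0,0,1,0.0006,-0.004,0,0,1,0.0006,-0.004,0,0,1])

```text
t: 25.73
position: [0.613, -0.0838, 0.0582]
ee_rot: [-0.004, 0.649, 0.76, 0.003]
force: [-3.7, 11.9, 7.0]
width: 0.0006
gripper_force: 6.3
```

Request:
apply_moves(commands=[-0.006,0.04,0,0,1,-0.012,0.08,0,0,1,-0.012,0.08,0,0,1,-0.012,0.08,0.1,0,0.5,-0.012,0.08,0.2,0,0,-0.012,0.08,0.3,0,-0.5,-0.012,0.08,0.4,0,-1,-0.012,0.08,0.4,0,-1,-0.012,0.08,0.4,0,-1])

```text
t: 26.48
position: [0.6119, -0.0723, 0.1594]
ee_rot: [0.002, 0.651, 0.759, 0.001]
force: [0.3, 0.4, -1.0]
width: 0.037
gripper_force: 0.0
```

Request:
apply_moves(commands=[0.02,-0.15,0,0,-1,0.042,-0.28,0,0,-1,0.042,-0.29,0,0,-1,0.042,-0.29,0,0,-1,0.042,-0.29,0,0,-1,0.042,-0.29,-0.1,0,-1,0.042,-0.29,-0.2,0,-1,0.042,-0.29,-0.3,0,-1,0.042,-0.29,-0.35,0,-1,0.042,-0.29,-0.36,0,-1,0.042,-0.29,-0.36,0,-1])

```text
t: 27.4
position: [0.621, -0.1425, 0.0673]
ee_rot: [-0.001, 0.65, 0.76, -0.0]
force: [0.0, -0.1, 0.7]
width: 0.0939
gripper_force: 0.0
```

Request:
apply_moves(commands=[0.005,-0.009,0.003,0,-0.5,0.005,-0.009,0.003,0,0,0.005,-0.009,0.003,0,0.5,0.005,-0.009,0.003,0,1,0.005,-0.009,0.003,0,1,0.005,-0.009,0.003,0,1,0.005,-0.009,0.003,0,1,0.005,-0.009,0.003,0,1], force=20)

```text
t: 28.07
position: [0.623, -0.146, 0.0696]
ee_rot: [0.0, 0.651, 0.759, 0.0]
force: [-2.4, 0.5, 5.4]
width: 0.0639
gripper_force: 20.0
```

Request:
apply_moves(commands=[0,0,0.02,0,1,0,0,0.05,0,1,0,0,0.09,0,1,0,0,0.15,0,1,0,0,0.22,0,1,0,0,0.3,0,1,0,0,0.38,0,1,0,0,0.42,0,1,0,0,0.42,0,1])

```text
t: 28.82
position: [0.6245, -0.1463, 0.1769]
ee_rot: [0.002, 0.651, 0.759, 0.001]
force: [0.1, 0.1, -1.9]
width: 0.0638
gripper_force: 20.0
```

Request:
apply_moves(commands=[-0.01,0.08,0,0,1,-0.025,0.16,0,0,1,-0.038,0.24,0,0,1,-0.041,0.27,0,0,1,-0.041,0.27,0,0,1,-0.041,0.27,0,0,1,-0.041,0.27,0,0,1])

```text
t: 29.4
position: [0.6124, -0.0804, 0.1737]
ee_rot: [0.0, 0.651, 0.759, -0.001]
force: [-0.2, -0.4, -1.9]
width: 0.0638
gripper_force: 20.0
```

```bash
python3 - <<'E'
from h import *
s=state();print(s['t'],s['position'],s['ee_rot'],s['force'])
x,y,a=.6033,-.0209,.1516
for P in (s['position'],[.613,-.0838],[.623,-.146],[.6224,-.1449]):
  d=np.array(P[:2])-np.array([x,y]);print('loc',np.cos(a)*d[0]+np.sin(a)*d[1],-np.sin(a)*d[0]+np.cos(a)*d[1])
im=get_image('scene');cv2.imwrite('pics/s3.png',cv2.resize(im[190:290,150:350],None,fx=4,fy=4,interpolation=cv2.INTER_CUBIC)[:,:,::-1])
E
```

```text
29.4 [ 0.6124301  -0.08036706  0.17372292] [ 4.40975108e-04  6.51346073e-01  7.58780434e-01 -5.93103233e-04] [-0.16771932 -0.4261991  -1.93501254]
loc 4.4672533150321575e-05 -0.06016384767040777
loc 8.959152071917782e-05 -0.06364347549717422
loc 0.000581456236827909 -0.12664028548864162
loc 0.00015445978165500723 -0.1254622897215568
```

View pics/s3.png

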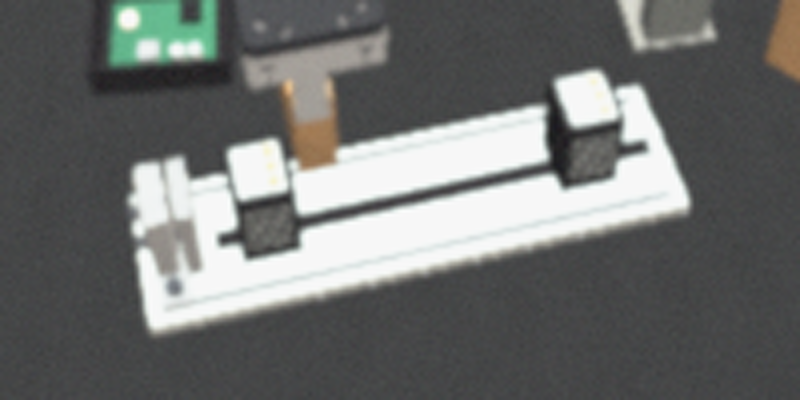

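The inner module stands one block's width off the stop (crop 265,200), the gap is clear, and the held block is to its right, above the rail. Going down beside it.

Request:
apply_moves(commands=[-0.001,0.006,-0.1,0,1,-0.001,0.006,-0.2,0,1,-0.001,0.006,-0.29,0,1,-0.001,0.006,-0.35,0,1,-0.001,0.006,-0.385,0,1,-0.001,0.006,-0.4,0,1,-0.001,0.006,-0.4,0,1,-0.001,0.006,-0.4,0,1])

```text
t: 30.12
position: [0.6129, -0.0777, 0.0746]
ee_rot: [0.001, 0.651, 0.759, 0.0]
force: [0.5, 0.2, -0.8]
width: 0.0638
gripper_force: 20.0
```

Request:
apply_moves(commands=[0.001,-0.007,0,0,1,0.002,-0.014,0,0,1,0.002,-0.014,-0.008,0,1,0.002,-0.014,-0.014,0,1,0.002,-0.014,-0.019,0,1,0.002,-0.014,-0.019,0,1,0.002,-0.014,-0.019,0,1])

```text
t: 30.7
position: [0.6129, -0.0805, 0.0696]
ee_rot: [0.0, 0.651, 0.759, 0.0]
force: [-1.6, -0.4, 2.5]
width: 0.0636
gripper_force: 20.0
```

Request:
apply_moves(commands=[0,0,0,0,0.4,0,0,0,0,0,0,0,0,0,-0.4,0,0,0,0,-1,0,0,0,0,-1,0,0,0,0,-1,0,0,0.05,0,-1,0,0,0.15,0,-1,0,0,0.25,0,-1,0,0,0.33,0,-1,0,0,0.36,0,-1,0,0,0.36,0,-1])

```text
t: 31.7
position: [0.6143, -0.0808, 0.1617]
ee_rot: [0.002, 0.651, 0.759, 0.001]
force: [0.6, 0.0, -0.5]
width: 0.0944
gripper_force: 0.0
```

Request:
apply_moves(commands=[-0.02,0.15,0,0,-0.5,-0.04,0.3,0,0,0,-0.07,0.45,0,0,0.5,-0.09,0.6,0,0,1,-0.12,0.75,0,0,1,-0.138,0.87,0,0,1,-0.138,0.891,0,0,1,-0.138,0.891,0,0,1,-0.138,0.891,0,0,1])

```text
t: 32.45
position: [0.5778, 0.1412, 0.1583]
ee_rot: [0.0, 0.651, 0.759, -0.001]
force: [0.2, -0.7, -0.2]
width: 0.0375
gripper_force: 0.0
```

Request:
apply_moves(commands=[0,0,-0.1,0,1,0,0,-0.2,0,1,0,0,-0.3,0,1,0,0,-0.37,0,1,0,0,-0.4,0,1,0,0,-0.41,0,1,0,0,-0.41,0,1])

```text
t: 33.03
position: [0.5785, 0.1405, 0.0565]
ee_rot: [0.0, 0.652, 0.759, -0.0]
force: [0.2, 0.6, -0.6]
width: 0.0007
gripper_force: 0.0
```

Request:
apply_moves(commands=[0.0012,-0.008,0,0,1,0.0024,-0.016,0,0,1,0.0036,-0.024,0,0,1,0.0048,-0.032,0,0,1,0.006,-0.04,0,0,1,0.0066,-0.044,0,0,1,0.0072,-0.048,0,0,1,0.0078,-0.052,0,0,1,0.0084,-0.056,0,0,1,0.009,-0.06,0,0,1,0.0096,-0.064,0,0,1,0.0102,-0.068,0,0,1,0.0108,-0.072,0,0,1,0.0114,-0.076,0,0,1,0.012,-0.08,0,0,1,0.0132,-0.088,0,0,1,0.0144,-0.096,0,0,1,0.0156,-0.104,0,0,1,0.0168,-0.112,0,0,1,0.018,-0.12,0,0,1])

```text
t: 34.7
position: [0.582, 0.1166, 0.0567]
ee_rot: [-0.002, 0.65, 0.76, 0.001]
force: [-1.5, 8.7, 0.8]
width: 0.0006
gripper_force: 4.1
```

Request:
apply_moves(commands=[0.0012,-0.008,0,0,1,0.0024,-0.016,0,0,1,0.0036,-0.024,0,0,1,0.0048,-0.032,0,0,1,0.006,-0.04,0,0,1,0.0072,-0.048,0,0,1,0.0084,-0.056,0,0,1,0.0096,-0.064,0,0,1,0.0108,-0.072,0,0,1,0.012,-0.08,0,0,1,0.0132,-0.088,0,0,1,0.0144,-0.096,0,0,1,0.0156,-0.104,0,0,1,0.0168,-0.112,0,0,1,0.018,-0.12,0,0,1,0.0192,-0.128,0,0,1,0.0204,-0.136,0,0,1,0.0216,-0.144,0,0,1,0.0228,-0.152,0,0,1,0.024,-0.16,0,0,1])

```text
t: 36.37
position: [0.5882, 0.0767, 0.0566]
ee_rot: [-0.002, 0.65, 0.76, 0.002]
force: [-0.5, 8.3, 1.6]
width: 0.0005
gripper_force: 4.1
```

Request:
apply_moves(commands=[0.0012,-0.008,0,0,1,0.0024,-0.016,0,0,1,0.0036,-0.024,0,0,1,0.0048,-0.032,0,0,1,0.006,-0.04,0,0,1,0.0072,-0.048,0,0,1,0.0084,-0.056,0,0,1,0.0096,-0.064,0,0,1,0.0108,-0.072,0,0,1,0.012,-0.08,0,0,1,0.0132,-0.088,0,0,1,0.0144,-0.096,0,0,1,0.0156,-0.104,0,0,1,0.0168,-0.112,0,0,1,0.018,-0.12,0,0,1,0.0192,-0.128,0,0,1,0.0204,-0.136,0,0,1,0.0216,-0.144,0,0,1,0.0228,-0.152,0,0,1,0.024,-0.16,0,0,1])

```text
t: 38.03
position: [0.5942, 0.0366, 0.0566]
ee_rot: [-0.002, 0.65, 0.76, 0.001]
force: [-0.6, 8.3, 2.7]
width: 0.0006
gripper_force: 4.1
```

Request:
apply_moves(commands=[0.0012,-0.008,0,0,1,0.0024,-0.016,0,0,1,0.0036,-0.024,0,0,1,0.0048,-0.032,0,0,1,0.006,-0.04,0,0,1,0.0072,-0.048,0,0,1,0.0084,-0.056,0,0,1,0.0096,-0.064,0,0,1,0.0108,-0.072,0,0,1,0.012,-0.08,0,0,1,0.0132,-0.088,0,0,1,0.0144,-0.096,0,0,1,0.0156,-0.104,0,0,1,0.0168,-0.112,0,0,1,0.018,-0.12,0,0,1,0.0192,-0.128,0,0,1,0.0204,-0.136,0,0,1,0.0216,-0.144,0,0,1,0.0228,-0.152,0,0,1,0.024,-0.16,0,0,1])

```text
t: 39.7
position: [0.6003, -0.0033, 0.0566]
ee_rot: [-0.002, 0.65, 0.76, 0.002]
force: [-0.4, 8.5, 2.4]
width: 0.0002
gripper_force: 4.1
```

Request:
apply_moves(commands=[0.0006,-0.004,0,0,1,0.0012,-0.008,0,0,1,0.0018,-0.012,0,0,1,0.0024,-0.016,0,0,1,0.003,-0.02,0,0,1,0.0036,-0.024,0,0,1,0.0042,-0.028,0,0,1,0.0048,-0.032,0,0,1,0.0054,-0.036,0,0,1,0.006,-0.04,0,0,1])

```text
t: 40.53
position: [0.6018, -0.0133, 0.0566]
ee_rot: [-0.002, 0.65, 0.76, 0.002]
force: [-0.9, 9.0, 3.0]
width: 0.0003
gripper_force: 4.1
```

Request:
apply_moves(commands=[0.0003,-0.002,0,0,1,0.0006,-0.004,0,0,1,0.0009,-0.006,0,0,1,0.0012,-0.008,0,0,1,0.0015,-0.01,0,0,1,0.0018,-0.012,0,0,1,0.0021,-0.014,0,0,1,0.0024,-0.016,0,0,1,0.0027,-0.018,0,0,1])

```text
t: 41.28
position: [0.6025, -0.0177, 0.0566]
ee_rot: [-0.002, 0.65, 0.76, 0.002]
force: [-1.0, 8.4, 2.1]
width: 0.0006
gripper_force: 4.0
```

Request:
apply_moves(commands=[0.0002,-0.001,0,0,1,0.0003,-0.002,0,0,1,0.0005,-0.003,0,0,1,0.0006,-0.004,0,0,1])

```text
t: 41.62
position: [0.6026, -0.0182, 0.0567]
ee_rot: [-0.002, 0.65, 0.76, 0.002]
force: [-0.3, 8.6, 4.0]
width: 0.0004
gripper_force: 4.6
```

Request:
apply_moves(commands=[0.0002,-0.001,0,0,1,0.0003,-0.002,0,0,1])

```text
t: 41.78
position: [0.6026, -0.0184, 0.0566]
ee_rot: [-0.003, 0.65, 0.76, 0.002]
force: [-1.3, 9.2, 3.3]
width: 0.0007
gripper_force: 4.9
```

```bash
python3 - <<'E'
from h import *
s=state();print(s['t'],s['position'],s['force'],s['gripper_force'])
im=get_image('scene');cv2.imwrite('pics/s4.png',cv2.resize(im[195:275,170:300],None,fx=6,fy=6,interpolation=cv2.INTER_CUBIC)[:,:,::-1])
E
```

```text
41.7833 [ 0.60258151 -0.01840873  0.05663478] [-1.31101062  9.16197256  3.31298207] 4.852192215621471
```

View pics/s4.png

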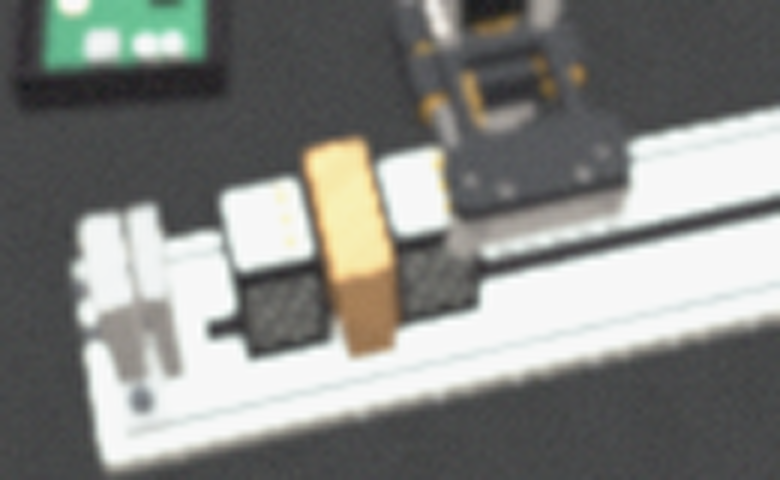

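Request:
apply_moves(commands=[0.0002,-0.001,0,0,1,0.0003,-0.002,0,0,1])

```text
t: 42.0
position: [0.6027, -0.0187, 0.0567]
ee_rot: [-0.003, 0.65, 0.76, 0.002]
force: [-1.5, 10.6, 2.3]
width: 0.0002
gripper_force: 4.9
```

Request:
apply_moves(commands=[0.0002,-0.001,0,0,1,0.0003,-0.002,0,0,1])

```text
t: 42.17
position: [0.6027, -0.0192, 0.0566]
ee_rot: [-0.003, 0.65, 0.76, 0.002]
force: [-1.5, 9.4, 4.2]
width: 0.0001
gripper_force: 4.9
```

Request:
apply_moves(commands=[0.0002,-0.001,0,0,1,0.0003,-0.002,0,0,1])

```text
t: 42.33
position: [0.6028, -0.0197, 0.0566]
ee_rot: [-0.003, 0.65, 0.76, 0.002]
force: [-1.1, 9.3, 3.8]
width: 0.0004
gripper_force: 4.9
```

Request:
apply_moves(commands=[0.0002,-0.001,0,0,1,0.0003,-0.002,0,0,1])

```text
t: 42.5
position: [0.6029, -0.0202, 0.0567]
ee_rot: [-0.003, 0.65, 0.76, 0.002]
force: [-0.1, 10.0, 2.8]
width: 0.0002
gripper_force: 4.9
```

Request:
apply_moves(commands=[0.0002,-0.001,0,0,1,0.0003,-0.002,0,0,1])

```text
t: 42.67
position: [0.6029, -0.0206, 0.0566]
ee_rot: [-0.003, 0.65, 0.76, 0.002]
force: [-0.8, 9.8, 3.2]
width: 0.0004
gripper_force: 5.1
```

Request:
apply_moves(commands=[0.0002,-0.001,0,0,1,0.0002,-0.001,0,0,1])

```text
t: 42.83
position: [0.6029, -0.0206, 0.0567]
ee_rot: [-0.003, 0.65, 0.76, 0.002]
force: [-1.5, 10.4, 4.4]
width: 0.0008
gripper_force: 5.2
```

Request:
apply_moves(commands=[0.0002,-0.001,0,0,1,0.0003,-0.002,0,0,1,0.0005,-0.003,0,0,1,0.0005,-0.003,0,0,1])

```text
t: 43.17
position: [0.6029, -0.0206, 0.0566]
ee_rot: [-0.003, 0.649, 0.76, 0.002]
force: [-1.5, 11.0, 3.2]
width: 0.0004
gripper_force: 5.8
```

Request:
apply_moves(commands=[-0.006,0.04,0,0,1,-0.012,0.08,0,0,1,-0.012,0.08,0,0,1,-0.012,0.08,0.1,0,0.5,-0.012,0.08,0.2,0,0,-0.012,0.08,0.3,0,-0.5,-0.012,0.08,0.4,0,-1,-0.012,0.08,0.4,0,-1,-0.012,0.08,0.4,0,-1])

```text
t: 43.92
position: [0.6016, -0.0081, 0.1579]
ee_rot: [0.001, 0.651, 0.759, 0.001]
force: [-0.3, 0.3, -1.3]
width: 0.0371
gripper_force: 0.0
```

Request:
apply_moves(commands=[0.02,-0.15,0,0,-1,0.048,-0.29,0,0,-1,0.048,-0.303,0,0,-1,0.048,-0.303,0,0,-1,0.048,-0.303,0,0,-1,0.048,-0.303,-0.1,0,-1,0.048,-0.303,-0.2,0,-1,0.048,-0.303,-0.3,0,-1,0.048,-0.303,-0.34,0,-1,0.048,-0.303,-0.345,0,-1,0.048,-0.303,-0.345,0,-1])

```text
t: 44.83
position: [0.6124, -0.0818, 0.07]
ee_rot: [-0.001, 0.65, 0.76, -0.0]
force: [0.1, 0.7, -0.1]
width: 0.0943
gripper_force: 0.0
```

Request:
apply_moves(commands=[0.001,0,0,0,-0.5,0.001,0,0,0,0,0.001,0,0,0,0.5,0.001,0,0,0,1,0.001,0,0,0,1,0.001,0,0,0,1,0.001,0,0,0,1,0.001,0,0,0,1], force=20)

```text
t: 45.5
position: [0.6132, -0.083, 0.071]
ee_rot: [0.0, 0.651, 0.759, 0.0]
force: [-1.1, 0.2, 6.0]
width: 0.0639
gripper_force: 20.0
```

Request:
apply_moves(commands=[0,0,0.02,0,1,0,0,0.05,0,1,0,0,0.09,0,1,0,0,0.15,0,1,0,0,0.22,0,1,0,0,0.3,0,1,0,0,0.38,0,1,0,0,0.42,0,1,0,0,0.42,0,1])

```text
t: 46.25
position: [0.6147, -0.0832, 0.1783]
ee_rot: [0.002, 0.651, 0.759, 0.002]
force: [0.6, -0.1, -2.0]
width: 0.064
gripper_force: 20.0
```

Request:
apply_moves(commands=[-0.08,0.04,0,0,1,-0.2,0.09,0,0,1,-0.32,0.15,0,0,1,-0.44,0.2,0,0,1,-0.52,0.24,0,0,1,-0.553,0.252,0,0,1,-0.553,0.252,-0.1,0,1,-0.553,0.252,-0.2,0,1,-0.553,0.252,-0.3,0,1,-0.553,0.252,-0.38,0,1,-0.553,0.252,-0.43,0,1,-0.553,0.252,-0.43,0,1,-0.553,0.252,-0.43,0,1])

```text
t: 47.33
position: [0.4747, -0.0204, 0.0672]
ee_rot: [-0.0, 0.651, 0.759, -0.001]
force: [-0.6, 0.3, -0.7]
width: 0.0639
gripper_force: 20.0
```

Request:
apply_moves(commands=[0,0,-0.02,0,1,0,0,-0.032,0,1,0,0,-0.038,0,1,0,0,-0.041,0,1,0,0,-0.041,0,1,0,0,-0.041,0,1])

```text
t: 47.83
position: [0.4749, -0.0199, 0.0579]
ee_rot: [0.0, 0.651, 0.759, 0.0]
force: [0.1, -0.0, -1.4]
width: 0.0637
gripper_force: 20.0
```

Request:
apply_moves(commands=[0,0,-0.003,0,1,0,0,-0.006,0,1,0,0,-0.006,0,1])

```text
t: 48.08
position: [0.4749, -0.02, 0.0569]
ee_rot: [0.0, 0.651, 0.759, 0.0]
force: [-1.1, 0.5, 7.4]
width: 0.0638
gripper_force: 20.0
```

Touched down. Release and lift away.

Request:
apply_moves(commands=[0,0,0.002,0,0.4,0,0,0.002,0,0,0,0,0.002,0,-0.4,0,0,0.002,0,-1,0,0,0.002,0,-1,0,0,0.002,0,-1,0,0,0.05,0,-1,0,0,0.15,0,-1,0,0,0.3,0,-1,0,0,0.45,0,-1,-0.05,0,0.6,0,-1,-0.1,0,0.7,0,-1,-0.1,0,0.7,0,-1,-0.1,0,0.7,0,-1])

```text
t: 49.25
position: [0.4502, -0.0196, 0.2322]
ee_rot: [0.001, 0.651, 0.759, 0.001]
force: [1.2, -1.1, 0.7]
width: 0.0938
gripper_force: 0.0
```

```bash
python3 - <<'E'
from h import *
s=state();print(s['t'],s['position'],s['force'])
im=get_image('scene');cv2.imwrite('pics/s5.png',cv2.resize(im[140:275,170:340],None,fx=4.4,fy=4.4,interpolation=cv2.INTER_CUBIC)[:,:,::-1])
E
```

```text
49.25 [ 0.45020492 -0.01963994  0.23221966] [ 1.1506981  -1.08300018  0.7431729 ]
```

View pics/s5.png

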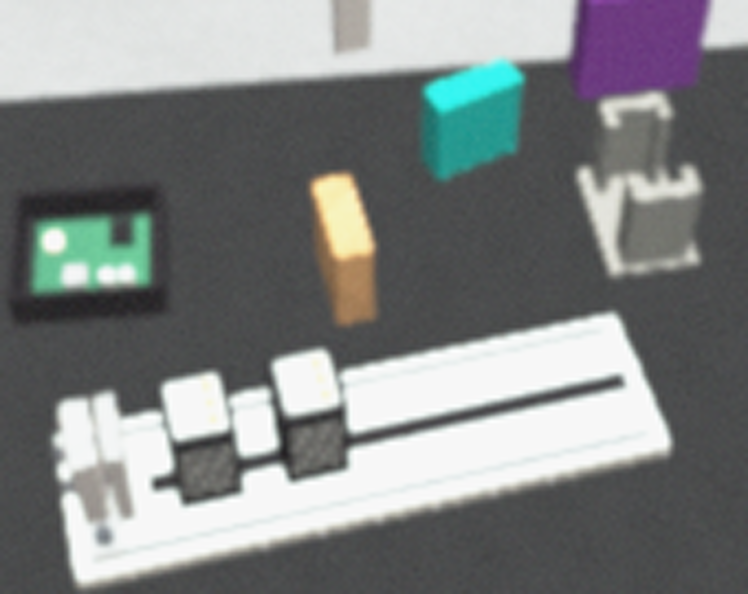

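The picture shows the block upright on the bench at crop (345,250). Both modules stand evenly spaced at crop (203,435) and (312,415), with equal gaps and everything else untouched.

```bash
python3 -c "
from rig import *
print(job_done())"
```

```text
the job is handed in; nothing more can be done
None
```

I handed the job in at about 49 s of robot time. Both gaps were set with the 24 mm block, checked by contact force and position plus a final camera picture, and the block now stands upright on the bench.

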